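# Seat the tape-guide stage and hold it up on the levelling wedge

## Task

The tape-guide stage stands loose on the black bed plate: slide it back along the bed until its rear face is home against both locating pins, then push the levelling wedge, thin end first and lying flat on the bed, in under the front edge between the two front feet until both front feet just lift off the bed (1 to 4 mm of daylight under them). Finish still gripping the wedge in that position, with the stage carried only by the wedge and its rear feet, still against the pins and not touched by the gripper, so that shims can be slipped in under its feet. Leave the other things on the deck where they are.

Things in the scene. Friction and masses are not known exactly. Their poses are not given: they have to be found in the camera images.
- bed: black steel bed plate bolted to the deck, 250 long (x) x 130 wide (y) x 12 mm thick, edges at x -130 and +120 mm; origin on the deck, top face 12 mm above it. Its x axis points from its open (robot-side) end to the two locating pins: the push direction. The pins, bright steel, 10 mm diameter, stand 22 mm above the top face near the far end at y = +30 and -30 mm
- pin_left (a point): foremost line of the pin at the bed's y = +30 mm (the stop face): point 14 mm above the bed's top face, at bed x = +96 mm
- pin_right (a point): the same on the pin at y = -30 mm
- stage: tape-guide stage, loose, 0.5 to 0.95 kg: aluminium sole plate 100 (x) x 90 (y) x 12 mm on four round feet, 14 mm diameter, 8 mm high, at x = +-38, y = +-36 mm; bare on top in front; clamp blocks, rods, micrometer (-y) and white rollers (+y) behind, 56 mm high in all. Origin midway between the feet at their bottoms; x points to its rear. Starts 12 to 28 mm short of the pins, up to 3 degrees askew
- stage_edge (a point): middle of the lower front edge of the sole plate (stage x = -50 mm, 8 mm above foot level), where the wedge enters; the upright front face rises from it to 20 mm above foot level and can be pushed on
- foot_left (a point): bottom centre of the front foot at y = +36 mm; lies at the bed's top face when standing
- foot_right (a point): bottom centre of the front foot at y = -36 mm
- rear_left (a point): on the rear face of the sole plate at y = +30 mm, 14 mm above foot level; meets the pin_left line when home
- rear_right (a point): the same at y = -30 mm, meets the pin_right line
- wedge: steel levelling wedge, 0.32 kg, 116 long (x) x 30 wide (y); origin at the centre of its underside; x points to its thin end (toe). 3 mm thick at the toe (x = +58 mm), rising 0.16 mm per mm over a 72 mm ramp to 14.5 mm at x = -14 mm, then a flat tail to x = -58 mm that carries an upright grip plate
- wedge_toe (a point): middle of the wedge's thin end, at the underside. With the wedge flat on the bed the ramp first touches the stage's front edge when the toe is 31 mm under it; each further 10 mm raises that edge 1.6 mm and the front feet about 1.4 mm. The lifting push takes some 3 to 15 N; the wedge does not slide back by itself
- wedge_grip (a point): centre of the wedge's upright grip plate, 30 (x) x 14 (y) mm, from 14.5 to 47.5 mm above the underside, at wedge x = -36 mm; this point is 31 mm above the underside. Pinch it across its 14 mm (along the wedge's y)
- parallel: bystander: plain steel parallel block, 100 x 30 x 16 mm, no taper and no grip plate; origin at the centre of its underside; it and the wedge may lie on either side of the bed
- dish: bystander: round blue parts dish, 104 mm diameter, 34 mm high; origin under its centre
- driver: bystander: screwdriver, 170 mm long, lying; x points to its tip
- spanner: bystander: open-ended spanner, 150 mm long, lying; x points along it
- screw_a: bystander: dark socket screw standing on its head, 13 mm diameter, 25 mm high; origin under its centre
- screw_b: bystander: a second such screw
- reel: bystander: small black component reel lying flat, 110 mm diameter, 12 mm high; origin under its centre
Things that resemble listed ones, but are neither listed nor needed, are in the scene too. What is shaped like the wedge but orange or pink is not meant.

How it is judged (in metres and radians):
On the way, in this order (a step that is already met when the one before it is completed fails the run):
1. the stage is home against both pins (rear face within 3 mm of them), front feet still down (x of each of rear_left, rear_right in the frame of bed above 0.093 m and z of each of foot_left, foot_right in the frame of bed below 0.013 m), for 0.2 s.
2. the wedge has lifted both front feet off the bed (z of each of foot_left, foot_right in the frame of bed above 0.013 m and contact force between wedge and stage above 0.5 N), for 0.2 s.
At the end, for the whole second after the job is handed in: Rear face within 3 mm of both pins; both front feet 1 to 4 mm above the bed; wedge flat on the bed (1 mm, 0.08 rad), toe under the stage and carrying it (over 0.5 N), gripped by the fingers (over 1 N); neither arm nor parallel block touches the stage; all at rest (all of step 2 and x of each of rear_left, rear_right in the frame of bed above 0.093 m and z of each of foot_left, foot_right in the frame of bed below 0.016 m and contact force between the fingers and wedge above 1 N and z of wedge in the frame of bed below 0.013 m and contact force between each of the arm, the fingers and stage below 0.2 N and contact force between parallel and stage below 0.1 N and angle between wedge's own z axis and vertical below 0.08 rad and x of wedge_toe in the frame of stage above -0.05 m and linear speed of each of stage, wedge below 0.02 m/s); the arm keeps its last pose, push and grip.
It fails at once if one of the bystanders has been shifted by more than 25 mm (distance of any of parallel, dish, driver, spanner, screw_a, screw_b, reel from where it was at the start of the episode above 0.025 m).
It also fails if it takes over 67 s, if anything falls off the work surface, if the arm or the gripper's body presses on something with over 40 N, if the wrist force passes 120 N, or if a joint passes its speed limit or range.

## Robot

A 6-joint arm with a two-finger parallel gripper is mounted at the origin on the work surface. World frame = base frame: x ahead of the robot, y to its left, z up, the work surface at z = 0. Lengths are in mm, angles in rad, forces in N, time in s.
With the tool pointing down it reaches from about 350 to 925 mm from the base axis. Payload 6.4 kg.
Tool frame: the origin (TCP) lies on the front face of the gripper's body, between the roots of the fingers; the fingertips stand 73 mm ahead of it and the grasp point (between the pads) lies 54 mm ahead of it; z points along the fingers, y is the line along which they close (so a half turn about z gives the same grasp; the last joint's range is limited). The gripper opens to 85 mm and grips with 20 to 120 N. Pads are 22 mm wide; open, the fingers measure 114 mm over their backs; the gripper's body (76 mm by 85 mm) begins 54 mm behind the grasp point. The pads swing forward as they close: fully open they stand 13 mm farther back than shut.
Start: joints at [-1.406, 0.245, 1.558, -0, 1.339, -0.174], TCP at [216.036, -613.06, 303.89] pointing down, gripper open.
Joint ranges: [-3.13, 3.13], [-1.02, 2.26], [0.13, 2.54], [-0.95, 4.09], [0.21, 2.88], [-2.74, 2.74]. Speed limits (rad/s): [2.57, 2.57, 3.14, 3.14, 3.14, 3.14].

## Interface

Orientations are given as a unit quaternion [w, x, y, z].
In Python, from rig import env gives the robot as it stands. Calls block until the motion is done:
- env.goto(position, orientation): joint-space move of the TCP to a pose.
- env.movel(position, speed=150, orientation=None): straight line of the TCP; orientation=None keeps the orientation; speed is the mean speed in mm/s.
- env.move_j(angles): joint-space move.
- env.set_gripper(opening, grip_force=None): finger opening in mm; grip_force is the grip in N (None keeps the last); returns when the fingers have stopped.
- env.pause(seconds).
- env.inverse_kinematics(position, orientation): joint angles nearest the present ones, or None.
- env.camera(name): name is "scene" or "top"; returns the picture (400x640x3 uint8, red, green, blue); there is no depth.
- env.camera_model(name): a dict with "fx", "fy", "cx", "cy" (pixels), "xyz" and "orientation" of the camera in the world. Camera axes: x right, y down, z forward; pixel columns grow to the right and rows downward; lengths in mm; the calibration is good to about 2 mm. A picture is of the moment at which its call begins. camera_model takes no time and is no camera call.
A pose or a line that the arm cannot do raises env.Unreachable and nothing moves.
- env.hand_in(): hands the job in; it is judged then, once.
Readings, each from a call of its own:
- env.get_clock(): time.
- env.get_joints(): joint angles.
- env.get_qd(): joint speeds.
- env.get_joint_torque(): joint torques, N m.
- env.get_ee_pos(): TCP position.
- env.get_tool_rot(): TCP orientation.
- env.get_wrist_force(): force on the tool from outside, world axes, zero at the start.
- env.get_moment(): the same for the moment, N m.
- env.get_gripper_width(): finger opening in mm.
- env.get_grip_force(): force on a finger pad.
Only numpy, scipy, OpenCV 4.12 (cv2) and the standard library are available. Lean on these libraries where they do the work, as an engineer would, in place of code of your own. Each camera call takes 0.05 s, during which the arm holds its last target. There are 200 camera calls.

## Working session

There is one attempt and no reset: what is moved stays moved. The work goes in short steps, each a Python script; the robot and the scene stay as the last script left them, time stands still between calls to the robot, and variables do not carry over. Pictures are saved under pics/ and viewed, at most 10 in all, crops included, and the job is handed in when it is done.

```bash
mkdir -p pics; python3 - <<'E'
from rig import env
import cv2
for n in("scene","top"):
    im=env.camera(n); cv2.imwrite(f"pics/{n}0.png",im[:,:,::-1]); print(n,env.camera_model(n))
E
```

```text
scene {'fx': 488.5170295423366, 'fy': 488.5170295423366, 'cx': 320.2879897297244, 'cy': 197.96857142404986, 'xyz': array([ 988.62104125, -718.35189881, 1147.08372321]), 'orientation': array([-0.31098027,  0.90841031,  0.26157048, -0.09829985])}
top {'fx': 486.0580187604388, 'fy': 486.0580187604388, 'cx': 318.90346701393804, 'cy': 205.18193805917394, 'xyz': array([ 4.41832625e+02, -1.34344220e+00,  1.44467853e+03]), 'orientation': array([-0.01512921,  0.70783156, -0.70596881,  0.01880533])}
```

View pics/top0.png

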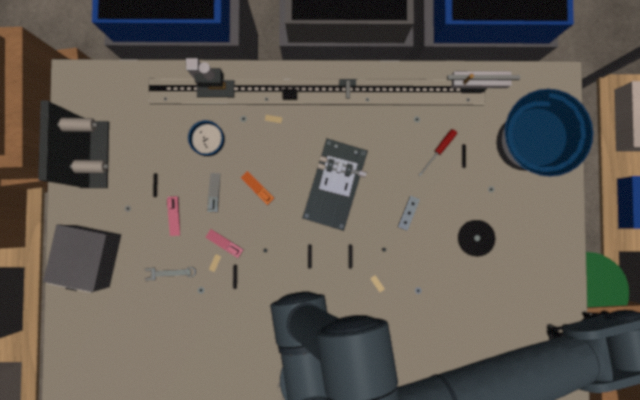

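View pics/scene0.png

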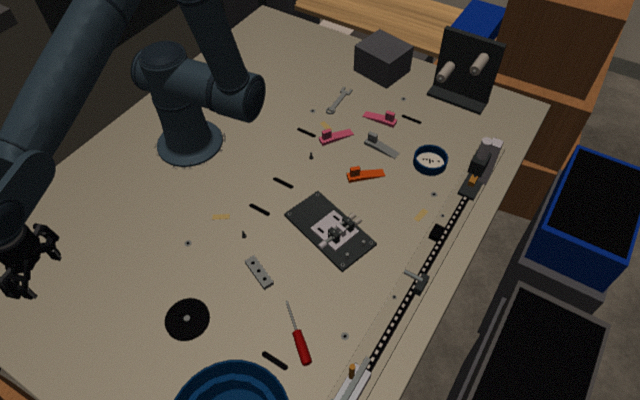

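Top view: the bed is at (336,184), the grey wedge at (214,193), the parallel at (409,213), and there are orange and pink decoys. Next I'll enlarge crops.

```bash
python3 - <<'E'
import cv2,numpy as np
t=cv2.imread("pics/top0.png");s=cv2.imread("pics/scene0.png")
def up(a,k): return cv2.convertScaleAbs(cv2.resize(a,None,fx=k,fy=k,interpolation=cv2.INTER_CUBIC),alpha=1.5)
a=up(t[130:240,195:385],4); cv2.imwrite("pics/ct.png",a)
b=up(s[125:275,280:410],4); cv2.imwrite("pics/cs.png",b)
E
```

```text
(no output)
```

View pics/ct.png

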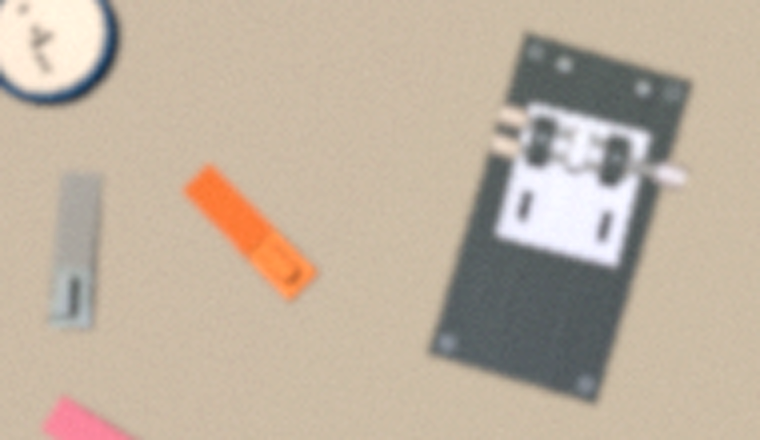

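View pics/cs.png

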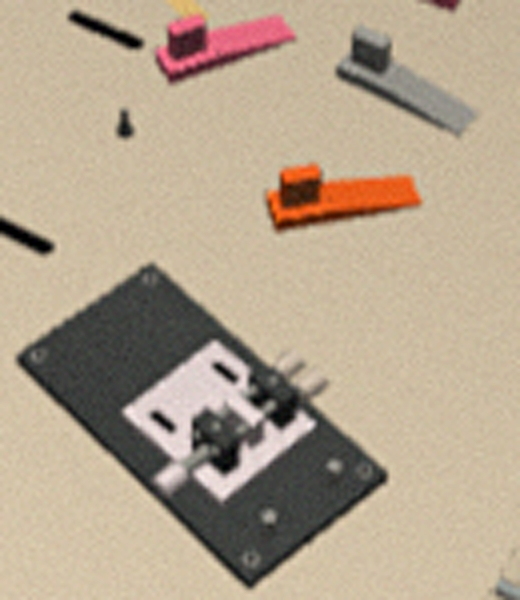

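The top crop shows the grey wedge with its toe at (82,172) and tail at (72,328). The stage front edge runs (496,236)–(617,267) and its rear edge (530,102)–(652,130). The bed corners are (527,32), (692,80), (597,403) and (430,352). Both pins are visible at (564,65) and (643,88). In the scene crop, the wedge's grip plate top is at (372,38).

```bash
cat > h.py <<'E'
import numpy as np,cv2
from scipy.spatial.transform import Rotation as R
def ray(m,uv,z):
    uv=np.atleast_2d(uv).astype(float); q=m["orientation"]
    d=np.c_[(uv[:,0]-m["cx"])/m["fx"],(uv[:,1]-m["cy"])/m["fy"],np.ones(len(uv))]
    d=R.from_quat(np.r_[q[1:],q[0]]).apply(d); c=m["xyz"]
    return c+d*((z-c[2])/d[:,2])[:,None]
def down(yaw):
    # tool z down, tool x along heading yaw
    c,s=np.cos(yaw),np.sin(yaw)
    q=R.from_matrix(np.array([[c,s,0],[s,-c,0],[0,0,-1]])).as_quat(); return np.r_[q[3],q[:3]]
E
python3 - <<'E'
from rig import env
from h import *
np.set_printoptions(precision=1,suppress=True)
T,S=env.camera_model("top"),env.camera_model("scene")
ct=lambda p:(np.array(p)+.5)/4-.5+[195,130]
cs=lambda p:(np.array(p)+.5)/4-.5+[280,125]
t=cv2.imread("pics/top0.png");s=cv2.imread("pics/scene0.png")
def hd(v): return np.arctan2(v[1],v[0])
# handpicked
bt=ray(T,ct([(430,352),(597,403),(692,80),(527,32)]),12)[:,:2]
bs=ray(S,cs([(150,265),(20,358),(250,585),(385,475)]),12)[:,:2]
for n,b in(("top",bt),("scene",bs)):
    print(n,"bed",b.ravel(),"c",b.mean(0),"yawL,R",hd(b[3]-b[0]),hd(b[2]-b[1]),np.linalg.norm(b[3]-b[0]),np.linalg.norm(b[1]-b[0]))
st=ray(T,ct([(496,236),(617,267),(652,130),(530,102)]),32)[:,:2]
ss=ray(S,cs([(215,340),(123,410),(222,502)]),32)[:,:2]
print("stage",st.ravel(),"side yaws",hd(st[3]-st[0]),hd(st[2]-st[1]),"front normal",hd(st[0]-st[1])-np.pi/2,"scene",ss.ravel(),hd(ss[0]-ss[1])-np.pi/2,hd(ss[2]-ss[1]))
w=np.r_[ray(T,ct([(63,172),(102,173)]),3),ray(T,ct([(93,328),(50,327)]),14.5)][:,:2]
print("wedge top",w.ravel(),"yaw",hd(w[:2].mean(0)-w[2:].mean(0)),np.linalg.norm(w[:2].mean(0)-w[2:].mean(0)))
ws=np.r_[ray(S,cs([(477,115),(460,135)]),2),ray(S,cs([(340,68)]),14.5)][:,:2]
print("wedge scene",ws.ravel(), "grip top",ray(S,cs([(372,38)]),47.5),"grip top T",ray(T,ct([(73,297)]),47.5))
# refined by masks
hsv=cv2.cvtColor(t,cv2.COLOR_BGR2HSV)
m=np.zeros(t.shape[:2],np.uint8); roi=(slice(168,216),slice(204,224)); print("sat deck/wedge",hsv[200,200],hsv[185,214],hsv[205,213],"bed",hsv[210,330])
m[roi]=(hsv[roi][...,1]<45)*255
c=max(cv2.findContours(m,0,1)[0],key=cv2.contourArea);r=cv2.minAreaRect(c);print("wedge mask",r,cv2.contourArea(c)); bp=cv2.boxPoints(r);print(ray(T,bp,9)[:,:2].ravel())
m=((hsv[...,2]<85)*255).astype(np.uint8); k=np.zeros_like(m);k[132:236,298:372]=m[132:236,298:372]
c=cv2.convexHull(np.vstack([c for c in cv2.findContours(k,0,1)[0] if cv2.contourArea(c)>300]));r=cv2.minAreaRect(c);print("bed mask",r); b=ray(T,cv2.boxPoints(r),12)[:,:2];print(b.ravel(),b.mean(0))
# distances to pins in the bed frame
E
```

```text
top bed [ 473.8   40.6  436.6  -82.4  676.2 -152.9  711.7  -30.4] c [574.6 -56.3] yawL,R -0.2902603572462327 -0.28624934240271077 248.23767334024072 128.5701700807546
scene bed [ 474.1   39.9  440.9  -81.8  676.8 -153.9  711.3  -31.2] c [575.8 -56.8] yawL,R -0.29112825742707354 -0.2965261733689246 247.6381919959632 126.12850286929937
stage [ 558.    -7.7  535.6  -95.9  636.  -121.5  656.3  -32.3] side yaws -0.2452652124817688 -0.24996666611470836 front normal -0.24855627282506942 scene [ 559.5   -6.9  536.9  -92.   634.  -119.6] -0.2594686982371257 -0.27675884669052525
wedge top [607.2 314.4 606.5 285.4 490.7 288.4 491.4 319.9] yaw -0.03641092538051621 115.86099807545902
wedge scene [608.8 313.5 607.1 287.  495.5 291. ] grip top [[515.2 303.9  47.5]] grip top T [[511.9 296.3  47.5]]
sat deck/wedge [ 17  47 136] [ 15  18 114] [90 13 78] bed [105  31  65]
wedge mask ((213.1380157470703, 192.10182189941406), (14.745197296142578, 42.23785400390625), 2.726310968399048) 484.5
[487.2 328.1 612.3 323.8 610.4 280.2 485.3 284.6]
bed mask ((334.610107421875, 184.13302612304688), (42.81483459472656, 83.04354858398438), 16.69924545288086)
[ 473.4   40.5  709.9  -29.4  673.5 -151.2  437.5  -80.4] [573.6 -55.1]
```

```bash
cat >> h.py <<'E'
YB=-0.289; O=np.array([579.8,-57.9]); U=np.array([np.cos(YB),np.sin(YB)]); V=np.array([-U[1],U[0]])
def B(x,y,z): return np.r_[O+x*U+y*V,z]   # bed x,y ; world z
def inB(p): d=np.array(p[:2])-O; return d@U,d@V
E
python3 - <<'E'
from rig import env
from h import *
np.set_printoptions(precision=2,suppress=True)
q=down(YB); y=-2
print(env.inverse_kinematics(B(-80,y,250),q), env.inverse_kinematics([513,303,150],down(-.036)))
env.goto(B(-85,y,200),q); env.set_gripper(50)
env.movel(B(-85,y,110),200)
f0=env.get_wrist_force(); print(f0,env.get_clock())
z=110
while z>90:
    z-=2; env.movel(B(-85,y,z),60)
    f=env.get_wrist_force()-f0
    if f[2]>3: print("touch",z,f); z+=5; env.movel(B(-85,y,z),60); break
print("z",z,env.get_clock())
cv2.imwrite("pics/push.png",np.ascontiguousarray(env.camera("scene")[130:280,260:430,::-1]).repeat(4,0).repeat(4,1))
E
```

```text
[-0.3  -0.04  1.97 -0.    1.21  1.56] [ 0.34  0.3   1.79 -0.    1.05  1.95]
[0.72 0.47 0.09] 3.4583
z 90 5.9583
```

View pics/push.png

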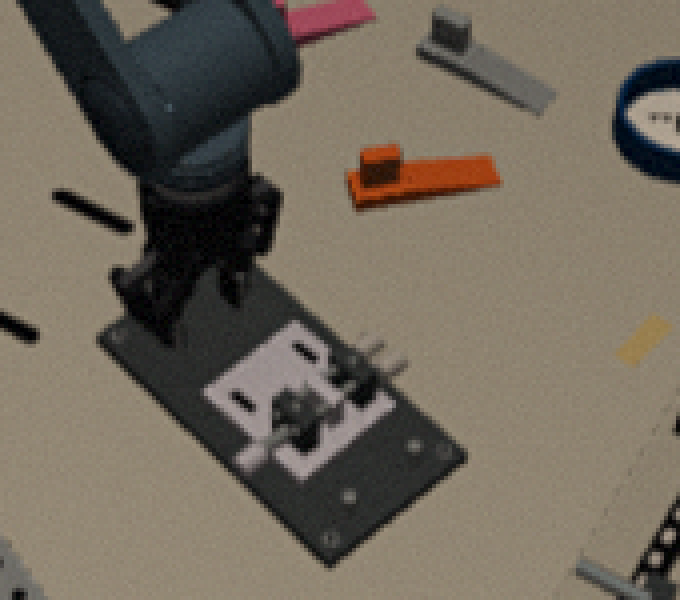

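Fingertips are just above the bed at crop (172,340) and (235,300), square to the stage front edge. Push now.

```bash
python3 - <<'E'
from rig import env
from h import *
np.set_printoptions(precision=1,suppress=True)
y=-2; z=88
env.movel(B(-85,y,z),40); f0=env.get_wrist_force()
x=-58; env.movel(B(x,y,z),60)
log=[]
while x<-4:
    x+=2; env.movel(B(x,y,z),30); f=env.get_wrist_force()-f0
    log.append((x,round(-f[:2]@U,1),round(f[2],1)))
    if -f[:2]@U>14: break
print(log,env.get_clock())
E
```

```text
[(-56, np.float64(0.7), np.float64(-0.2)), (-54, np.float64(0.1), np.float64(0.6)), (-52, np.float64(0.5), np.float64(1.5)), (-50, np.float64(-0.3), np.float64(0.1)), (-48, np.float64(1.8), np.float64(0.3)), (-46, np.float64(-0.0), np.float64(-0.1)), (-44, np.float64(3.4), np.float64(0.9)), (-42, np.float64(2.3), np.float64(-1.2)), (-40, np.float64(1.7), np.float64(-0.4)), (-38, np.float64(1.9), np.float64(0.0)), (-36, np.float64(1.1), np.float64(0.1)), (-34, np.float64(1.8), np.float64(-0.4)), (-32, np.float64(2.2), np.float64(-0.1)), (-30, np.float64(1.8), np.float64(-0.0)), (-28, np.float64(2.2), np.float64(-1.2)), (-26, np.float64(1.3), np.float64(-0.1)), (-24, np.float64(1.2), np.float64(-0.9)), (-22, np.float64(2.2), np.float64(0.3)), (-20, np.float64(1.0), np.float64(-0.5)), (-18, np.float64(1.7), np.float64(-0.7)), (-16, np.float64(7.1), np.float64(5.7)), (-14, np.float64(13.5), np.float64(10.4)), (-12, np.float64(20.3), np.float64(13.4))] 12.6083
```

```bash
python3 - <<'E'
from rig import env
from h import *
np.set_printoptions(precision=1,suppress=True)
env.pause(.3); env.movel(B(-40,-2,88),80); env.movel(B(-60,-2,180),200)
yw=-.036; g=np.array([513,303.3])
env.goto(np.r_[g,180],down(yw)); 
im=env.camera("scene")[180:280,300:430,::-1]; im2=env.camera("top")[130:230,300:385,::-1]
print("f",env.get_wrist_force(),env.get_clock())
k=lambda a,s:cv2.convertScaleAbs(cv2.resize(np.ascontiguousarray(a),None,fx=s,fy=s,interpolation=cv2.INTER_CUBIC),alpha=1.5)
cv2.imwrite("pics/home.png",np.hstack([k(im,3.7)[:370,:481],k(im2,3.7)[:370,:314]]))
env.movel(np.r_[g,91],150); print(env.get_wrist_force())
env.set_gripper(5,60); print(env.get_gripper_width(),env.get_grip_force(),env.get_wrist_force(),env.get_clock())
E
```

```text
f [ 0.6 -0.4 -0.1] 15.425
[ 0.2  0.1 -0.1]
13.359119212121772 59.70261633396149 [-0.7  0.7  5.1] 16.5833
```

View pics/home.png

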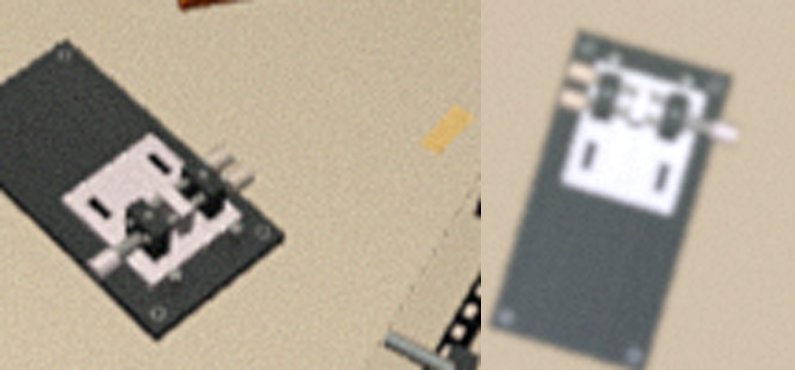

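Top crop: the stage front edge runs (563,181)–(672,215), and the rear face meets both pins at (615,62) and (687,80). The wedge is gripped at 13.4 mm width. Next I'll carry it to the bed.

```bash
python3 - <<'E'
from rig import env
from h import *
np.set_printoptions(precision=1,suppress=True)
uv=np.array([(563-481,181),(672-481,215)])/3.7+[300,130]
p=ray(env.camera_model("top"),uv,32)[:,:2]; y=inB(p.mean(0))[1]; print("stage front",inB(p[0]),inB(p[1]),"yaw",np.arctan2(*(p[0]-p[1])[::-1])-np.pi/2,"y",y)
g=env.get_ee_pos(); env.movel([g[0],g[1],200],200); print("w",env.get_wrist_force())
x=-128
env.goto(B(x,y,200),down(YB)); env.movel(B(x,y,112),150)
f0=env.get_wrist_force(); print(f0,env.get_clock()); z=112
while z>98:
    z-=1; env.movel(B(x,y,z),25); f=env.get_wrist_force()-f0
    if f[2]>2.5: break
print(z,f,env.get_moment(),env.get_gripper_width(),env.get_clock())
k=lambda a,s:cv2.convertScaleAbs(cv2.resize(np.ascontiguousarray(a),None,fx=s,fy=s,interpolation=cv2.INTER_CUBIC),alpha=1.5)
im=env.camera("scene")[170:270,260:390,::-1]; im2=env.camera("top")[130:240,300:385,::-1]
cv2.imwrite("pics/onbed.png",np.hstack([k(im,3.7)[:370,:481],k(im2,3.7)[:370,:314]]))
E
```

```text
stage front (np.float64(-5.036588674698445), np.float64(40.21278699361643)) (np.float64(-6.066560528157109), np.float64(-49.771285486216556)) yaw -0.3004456575279244 y -4.77924924630006
w [-0.5 -0.1 -2.9]
[-0.2 -0.3 -3.1] 19.275
104 [-0.4  0.8  3.8] [ 0.   0.1 -0. ] 13.086422828873227 21.275
```

View pics/onbed.png

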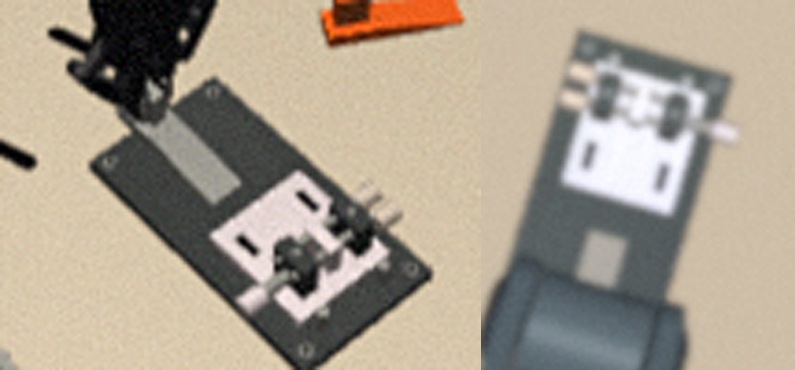

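The wedge lies flat on the bed with its toe at (606,233) in the top part, about 28 mm short of the stage edge and centred between the feet. Pushing in.

```bash
python3 - <<'E'
from rig import env
from h import *
np.set_printoptions(precision=1,suppress=True)
p=ray(env.camera_model("top"),np.array([(606-481,233)])/3.7+[300,130],15)[0]; print("toe",inB(p))
y=inB(env.get_ee_pos())[1]; x=-128; z=103.4
env.movel(B(x,y,z),20); f0=env.get_wrist_force(); print(f0)
x=-76; env.movel(B(x,y,z),40); log=[]
while x<-58:
    x+=2; env.movel(B(x,y,z),25); f=env.get_wrist_force()
    log.append((x,round(float(-f[:2]@U),1),round(float(f[2]),1),round(float(f[:2]@V),1)))
    if -f[:2]@U>25: break
print(*log,sep="\n"); print(env.get_clock(),inB(env.get_ee_pos()),env.get_ee_pos()[2],env.get_gripper_width(),env.get_grip_force())
E
```

```text
toe (np.float64(-33.292140940197015), np.float64(-4.245871534847097))
[-5.1  0.6  9.1]
(-74, 2.8, 6.1, 1.0)
(-72, 2.6, 5.7, 0.6)
(-70, 3.1, 6.7, -0.2)
(-68, 4.2, 6.3, -0.5)
(-66, 7.3, 10.9, 1.0)
(-64, 9.3, 11.4, -0.3)
(-62, 8.8, 11.3, 0.1)
(-60, 9.0, 13.1, 0.6)
(-58, 8.8, 11.2, -0.4)
25.325 (np.float64(-58.46577687367661), np.float64(-4.602400564988995)) 104.28760683222305 13.141539383293745 60.78022241592407
```

```bash
python3 - <<'E'
from rig import env
from h import *
np.set_printoptions(precision=2,suppress=True)
y=inB(env.get_ee_pos())[1]; x=-58; z=103.4
while x<-48:
    x+=2; env.movel(B(x,y,z),25); f=env.get_wrist_force(); print(x,-f[:2]@U,f[2])
env.pause(.3); print(inB(env.get_ee_pos()),env.get_ee_pos()[2])
env.set_gripper(24); p=env.get_ee_pos(); print("open",inB(p),p[2],env.get_wrist_force())
env.movel(B(-48.5,y,105),20); env.set_gripper(5,50); env.pause(.3)
p=env.get_ee_pos(); print("regrip",inB(p),p[2],env.get_wrist_force(),env.get_moment(),env.get_gripper_width(),env.get_grip_force(),env.get_clock())
k=lambda a,s:cv2.convertScaleAbs(cv2.resize(np.ascontiguousarray(a),None,fx=s,fy=s,interpolation=cv2.INTER_CUBIC),alpha=1.5)
im=env.camera("scene")[170:270,260:390,::-1]; im2=env.camera("top")[130:240,300:385,::-1]
cv2.imwrite("pics/in.png",np.hstack([k(im,3.7)[:370,:481],k(im2,3.7)[:370,:314]]))
E
```

```text
-56 9.143793658272173 12.273995582031649
-54 9.350588869459308 11.587974297614952
-52 8.745640244579619 11.534706055286444
-50 8.963017076508772 11.25462914846793
-48 8.833322244256996 11.808613054539453
(np.float64(-48.448625946208246), np.float64(-4.4167474580704)) 104.32665889758167
open (np.float64(-47.778382609756505), np.float64(-4.653624129607206)) 103.39309348109965 [-0.25  0.28  1.51]
regrip (np.float64(-48.412057803159705), np.float64(-4.511923308451684)) 105.11861842202546 [0.65 0.72 2.22] [ 0.27 -0.    0.08] 13.303080503626955 49.34858679771423 27.9333
```

View pics/in.png

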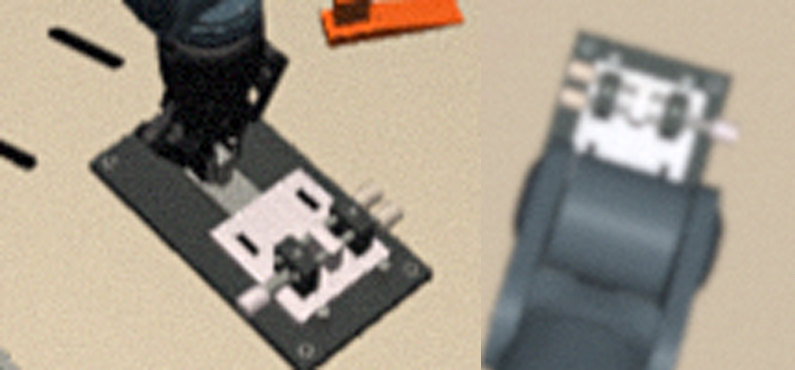

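The wedge is under the stage edge, gripped and unloaded, about 18 mm past first contact, which should be about 2.5 mm of lift. The stage is still against both pins and the fingers are clear of it.

```bash
python3 -c "
from rig import env
print(env.hand_in())"
```

```text
the job is handed in; nothing more can be done
None
```

I handed the job in at about 28 s of the 67 s: the stage is against both pins and the gripped wedge is under its front edge, with an estimated 2.5 mm under the front feet (from wedge travel, not measured directly); no verdict came back.

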